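# Seat the vial insert in the packing dock and clamp it

### The job

Pack the vial insert for dispatch: swing the dock's hold-down arm out of the way, set the white vial insert (orange caps up) fully home, flat and square in the dock's pocket with its tongue in the narrow end, then swing the arm fully back across the tongue to its stop and let go. Lower the insert into place rather than dropping it, keep the vials upright, and leave the cartons, bottle and jar where they stand.

Things in the scene. Friction and masses are not known exactly. Their poses are not given: they have to be found in the camera images.
- insert: The loose vial insert, 0.3 to 0.5 kg: a flat white block 24 mm thick, in plan a 138 x 80 mm rectangle with a tongue 44 mm wide, 38 mm long on the middle of one short end. Origin on its underside, below the middle of the grip bar. Axes: z up, x towards the tongue. Rectangle x -76 to +62 mm, tongue +62 to +100 mm, y -40 to +40 mm.
- insert_center (a point): Half-way up the insert, 33 mm above its underside, on the middle of its grip bar; axes as the insert. Four amber vials with orange caps are fixed in it at x = -52 and +44, y = -24 and +24 mm; each 26 mm in diameter, tops 60 mm above the underside.
- insert_grip (a point): On the green grip bar by which the insert is lifted, 48 mm above the underside. The bar stands upright along the insert's x: 50 mm long (x -25 to +25), 16 mm thick across y, 24 to 66 mm above the underside.
- insert_tongue (a point): Middle of the tongue's top face: insert x = +81 mm, 24 mm above the underside.
- pocket (a point): On the pocket floor of the blue dock, 8 mm above the table; a seated insert has its underside origin at this point, axes alike (insert_center 33 mm above). z up, x towards the pocket's narrow end. The pocket is the insert's outline with 2 mm of play all round (3 mm at the tongue's sides and shoulders), 20 mm deep, mouth slightly flared; only one way round fits.
- dock: The dock as a whole, blue with a black pocket floor, fixed to the table; origin 8 mm below the point pocket, same axes. Outside x -94 to +118, y -62 to +62 mm, rim 28 mm above the table. A seated insert's flat top stands 4 mm above the rim.
- clamp_pivot (a point): Vertical pivot axis of the steel hold-down arm, on the dock at pocket x = +82, y = +50 mm; this point is 40 mm above the table, at mid-thickness of the arm. The arm is 88 mm long, 18 mm wide, 35 to 45 mm above the table (3 mm over a seated insert).
- clamp_knob (a point): In the red upright knob on the hold-down arm, on the knob's axis, 67 mm above the table. The knob is 16 mm in diameter, from 45 to 87 mm above the table, 56 mm from the pivot axis. It travels with the arm.
- clamp (a joint): Swing of the hold-down arm, rad: 0 = at its stop, straight across the pocket's narrow end (arm pointing to the pocket's -y); grows counter-clockwise from above as it opens (1.57: pointing to the pocket's +x), 1.7 = fully open. It blocks the pocket until open past about 1.0. It stays where it is left; about 1 N at the knob moves it.
- yellow_carton_center (a point): Bystander: white medicine carton with a yellow band, 70 x 140 x 45 mm; its centre.
- blue_carton_center (a point): Bystander: white medicine carton with a blue band, 80 x 130 x 60 mm; its centre.
- red_carton_center (a point): Bystander: white medicine carton with a red band, 150 x 70 x 50 mm; its centre.
- amber_bottle_center (a point): Bystander: amber bottle with white cap, 48 mm in diameter, 90 mm tall; its centre.
- tablet_jar_center (a point): Bystander: white tablet jar with orange cap, 60 mm in diameter, 85 mm tall; its centre.
Mind the look-alikes: they are no part of the job. What is shaped like the insert but brown or purple is not meant.

How it is judged:
On the way:
1. the insert sits fully home in the pocket, the right way round (x of insert_center in the frame of pocket between -0.005 and 0.005 m and y of insert_center in the frame of pocket between -0.005 and 0.005 m and z of insert_center in the frame of pocket between 0.03 and 0.0355 m and angle between the x axis of insert_center and the x axis of pocket, either way round below 0.06 rad and angle between insert_center's own z axis and vertical below 0.035 rad and x of insert_tongue in the frame of pocket above 0.07 m), for 0.2 s.
At the end, for the whole second after the job is handed in: The insert rests home in the pocket with its tongue in the narrow end (centre within 5 mm, less than 2.5 mm above fully home, square to the pocket within 0.06 rad, level within 0.035 rad), the hold-down arm is back across the tongue (joint below 0.12 rad), and both are at rest (all of step 1 and value of joint clamp below 0.12 rad and linear speed of insert below 0.02 m/s and velocity of joint clamp between -0.05 and 0.05 rad/s); the robot touches nothing.
It fails at once if the vial insert is tipped over by more than 0.6 rad (angle between insert_center's own z axis and vertical above 0.6 rad).
It fails at once if the vial insert is dropped or thrown (moving above 0.5 m/s out of the fingers) (linear speed of insert above 0.5 m/s and contact force between the fingers and insert below 0.3 N).
It fails at once if a bystander carton, bottle or jar is moved by more than 30 mm (distance of any of yellow_carton_center, blue_carton_center, red_carton_center, amber_bottle_center, tablet_jar_center from where it was at the start of the episode above 0.03 m).
It also fails if it takes over 61 s, if anything falls off the work surface, if the arm or the gripper's body presses on something with over 40 N, if the wrist force passes 120 N, or if a joint passes its speed limit or range.

### The arm

A 7-joint arm with a two-finger parallel gripper is mounted at the origin on the work surface. World frame = base frame: x ahead of the robot, y to its left, z up, the work surface at z = 0. Lengths are in m, angles in rad, forces in N, time in s.
With the tool pointing down it reaches from about 0.425 to 0.825 m from the base axis. Payload 3.6 kg.
Tool frame: the origin (TCP) lies where the fingers leave the gripper's body, on its centre line; the fingertips stand 73 mm ahead of it and the grasp point (between the pads) lies 54 mm ahead of it; x points along the fingers, y is the direction in which the jaws open and shut, and the axes are right-handed (so a half turn about x gives the same grasp; the last joint's range is limited). The gripper opens to 85 mm and grips with 20 to 120 N. Pads are 22 mm wide; open, the fingers measure 114 mm over their backs; the gripper's body (76 mm by 85 mm) begins 54 mm behind the grasp point. The pads swing forward as they close: fully open they stand 13 mm farther back than shut.
Start: joints at [1.081, 0.615, -0.013, 1.423, 0.008, 1.103, -0.04], TCP at [0.29, -0.582, 0.304] pointing down, gripper open.
Joint ranges: [-3.12, 3.12], [-0.3, 2.06], [-1.34, 1.32], [0.26, 2.42], [-1.36, 4.5], [0.01, 1.98], [-2.84, 2.84]. Speed limits (rad/s): [2.79, 2.79, 3.14, 3.14, 3.14, 3.14, 3.14].

### API

Orientations are given as a unit quaternion [x, y, z, w].
In Python, from station import arm, snapshot, camera_info, ticket gives the robot as it stands. Calls block until the motion is done:
- arm.movep(position, orientation): joint-space move of the TCP to a pose.
- arm.line_to(position, velocity=0.15, ori=None): straight line of the TCP; ori=None keeps the orientation; velocity is the mean speed in m/s.
- arm.move_j(angles): joint-space move.
- arm.move_gripper(opening, effort=None): opening from 0.0 (shut) to 1.0 (fully open); effort is the grip in N (None keeps the last); returns when the fingers have stopped.
- arm.pause(seconds).
- arm.ik(position, orientation): joint angles nearest the present ones, or None.
- snapshot(name): name is "side" or "top" or "wrist"; returns the picture (420x560x3 uint8, blue, green, red); there is no depth.
- camera_info(name): a dict with "fx", "fy", "cx", "cy" (pixels), "R" (3x3) and "t" (3): a world point X has camera coordinates R X + t; the wrist camera has in their place "T_tool_cam" (4x4, takes a point from camera to tool coordinates, whose origin is the TCP and whose axes are the tool frame's). Camera axes: x right, y down, z forward; pixel columns grow to the right and rows downward; lengths in m; the calibration is good to about 2 mm. The wrist camera is an equidistant fisheye: a pixel r from the principal point sees the ray r / f radians off the axis. A picture is of the moment at which its call begins: read the wrist's pose just before it. camera_info takes no time and is no camera call.
A pose or a line that the arm cannot do raises arm.MotionError and nothing moves.
- ticket.finish_job(): hands the job in, once; it reports no verdict.
Readings, each from a call of its own:
- arm.read_time(): time.
- arm.read_joint_positions(): joint angles.
- arm.read_dq(): joint speeds.
- arm.read_effort(): joint torques, N m.
- arm.read_tool_pos(): TCP position.
- arm.read_eef_rot(): TCP orientation.
- arm.read_ft_force(): force on the tool from outside, world axes, zero at the start.
- arm.read_wrist_torque(): the same for the moment, N m.
- arm.read_opening(): opening from 0.0 (shut) to 1.0 (fully open).
Only numpy, scipy, OpenCV 4.12 (cv2) and the standard library are available. Lean on these libraries where they do the work, as an engineer would, in place of code of your own. Each camera call takes 0.05 s, during which the arm holds its last target.

## Working session

There is one attempt and no reset: what is moved stays moved. The work goes in short steps, each a Python script; the robot and the scene stay as the last script left them, time stands still between calls to the robot, and variables do not carry over. Pictures are saved under pics/ and viewed, and the job is handed in when it is done.

```bash
mkdir -p pics; ls
python3 - <<'E'
from station import arm, snapshot, camera_info
import cv2
for n in ["side","top","wrist"]:
    cv2.imwrite(f"pics/{n}0.png",snapshot(n)); print(n,camera_info(n))
print(arm.read_time(),arm.read_tool_pos(),arm.read_eef_rot(),arm.read_opening())
E
```

```text
pics
side {'fx': 500.45101611550143, 'fy': 500.45101611550143, 'cx': 280.6393819417106, 'cy': 215.85094507484737, 'R': array([[-0.69319359, -0.72048509, -0.01959301],
       [-0.34812892,  0.35849738, -0.86619044],
       [ 0.63110134, -0.59361677, -0.49932978]]), 't': array([0.32874445, 0.24715316, 1.29157866])}
top {'fx': 505.0995159044082, 'fy': 505.0995159044082, 'cx': 288.9417331528988, 'cy': 212.46877856600977, 'R': array([[-0.02112836, -0.99950384, -0.02335963],
       [-0.99096941,  0.02403102, -0.13191715],
       [ 0.13241306,  0.02036149, -0.99098546]]), 't': array([0.02953042, 0.47836193, 1.3338419 ])}
wrist {'fx': 325.19226210127806, 'fy': 325.19226210127806, 'cx': 279.24773373214873, 'cy': 205.24451232082916, 'T_tool_cam': array([[ 8.66248497e-05, -3.23261735e-01,  9.46309592e-01,
        -7.05064639e-02],
       [ 9.99999833e-01,  5.68692139e-04,  1.02727028e-04,
        -3.04844495e-04],
       [-5.71366543e-04,  9.46309425e-01,  3.23261730e-01,
        -8.32998006e-02],
       [ 0.00000000e+00,  0.00000000e+00,  0.00000000e+00,
         1.00000000e+00]])}
0.15 [ 0.29000015 -0.58123636  0.30302826] [-0.68809912 -0.16283956  0.68841633 -0.16151111] 0.9978628976255495
```

View pics/top0.png

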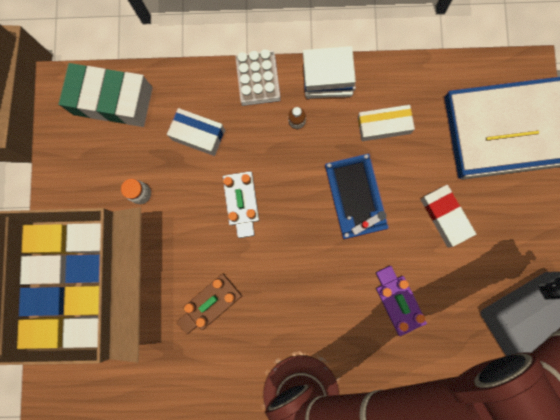

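View pics/side0.png

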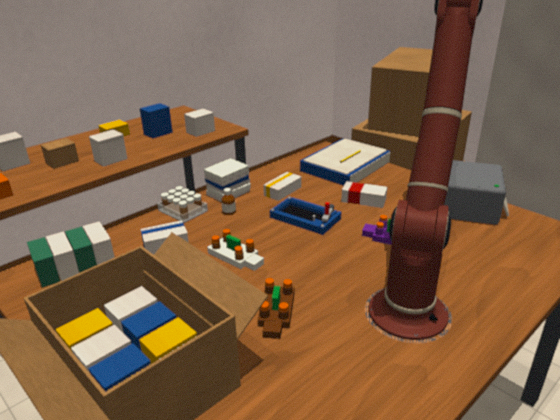

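View pics/wrist0.png

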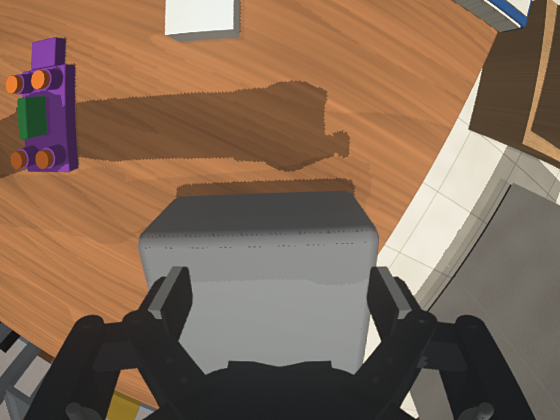

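The top picture shows the white insert at about (240,200), with its tongue pointing down at (245,229). The dock is at about (357,195), with its narrow end and the clamp at the bottom (knob about (366,224)). I'll enlarge both.

Run:
```python
import cv2
im=cv2.imread("pics/top0.png")
a=cv2.resize(im[160:245,205:280],None,fx=7,fy=7,interpolation=cv2.INTER_CUBIC)
b=cv2.resize(im[145:245,315:395],None,fx=6,fy=6,interpolation=cv2.INTER_CUBIC)
cv2.imwrite("pics/ins0.png",a);cv2.imwrite("pics/dock0.png",b)
```

```text
(no output)
```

View pics/ins0.png

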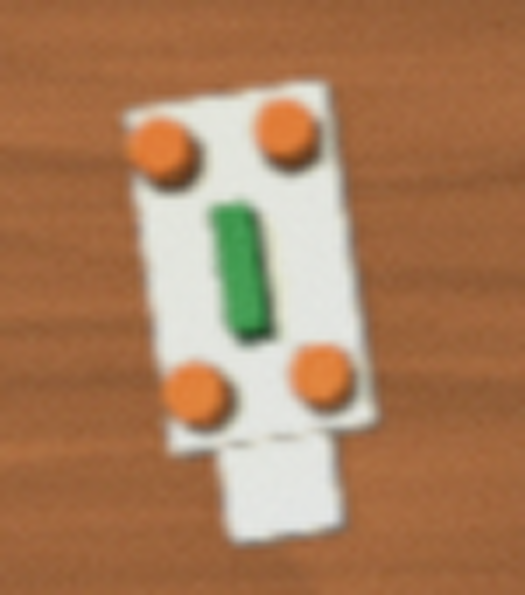

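View pics/dock0.png

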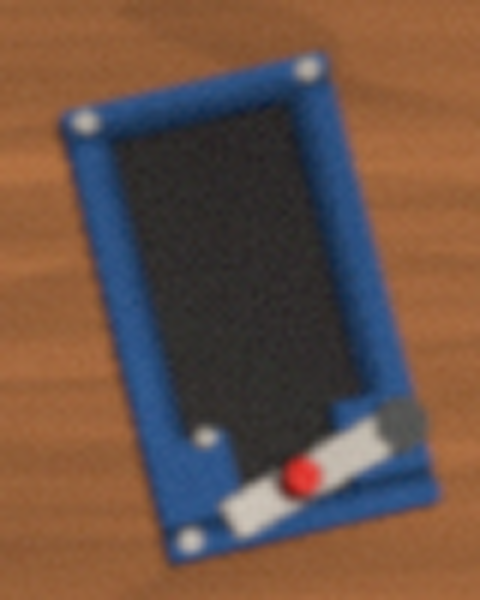

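```bash
cat > h.py <<'E'
import numpy as np, cv2
from scipy.optimize import least_squares
from scipy.spatial.transform import Rotation as Ro
from station import arm, snapshot, camera_info, ticket
def proj(cam,X):
    c=camera_info(cam); p=np.atleast_2d(X)@c["R"].T+c["t"]
    return np.c_[c["fx"]*p[:,0]/p[:,2]+c["cx"],c["fy"]*p[:,1]/p[:,2]+c["cy"]]
def wx(pose,L):
    x,y,a=pose; L=np.asarray(L,float); c,s=np.cos(a),np.sin(a)
    return np.c_[x+c*L[:,0]-s*L[:,1],y+s*L[:,0]+c*L[:,1],L[:,2]]
def fit(cam,L,uv,x0):
    r=least_squares(lambda p:(proj(cam,wx(p,L))-uv).ravel(),x0,loss='soft_l1')
    return r.x,np.round((proj(cam,wx(r.x,L))-uv),1)
def ray(cam,uv,z):
    c=camera_info(cam); d=c["R"].T@np.array([(uv[0]-c["cx"])/c["fx"],(uv[1]-c["cy"])/c["fy"],1]); o=-c["R"].T@c["t"]
    return o+d*(z-o[2])/d[2]
E
python3 - <<'E'
from h import *
cv=lambda P,s,o:(np.array(P,float)+.5)/s-.5+np.array(o)
I=cv([[160,148],[287,130],[196,394],[322,374],[125,108],[327,83],[375,418],[172,452],[343,528],[235,543]],7,(205,160))
# image left = insert -y if x is down
LI=np.array([[-52,-24,60],[-52,24,60],[44,-24,60],[44,24,60],[-76,-40,24],[-76,40,24],[62,40,24],[62,-40,24],[100,22,24],[100,-22,24]])/1e3
print(fit("top",LI,I,[.6,.1,3.1]))
D=cv([[60,118],[325,52],[438,500],[170,563],[404,420]],6,(315,145))
LD=np.array([[-94,-62,28],[-94,62,28],[118,62,28],[118,-62,28],[82,50,47]])/1e3
d,e=fit("top",LD,D,[.6,-.1,3.1]);print(d,e)
k=ray("top",cv([[302,470]],6,(315,145))[0],.087); pv=wx(d,[[.082,.05,.04]])[0]
v=k-pv; print(k,pv,np.hypot(*v[:2]), 'joint',(np.arctan2(v[1],v[0])-(d[2]-np.pi/2)+np.pi)%(2*np.pi)-np.pi)
print(np.hypot(k[0],k[1]))
# bystanders rough
for n,p,z in [("ycart",(387,122),.045),("bcart",(195,130),.06),("bottle",(297,112),.09),("jar",(132,188),.085),("red",(450,215),.05),("purple",(400,300),.03)]: print(n,ray("top",p,z))
E
```

```text
(array([0.51727588, 0.15002439, 3.27100768]), array([[ 0.2, -0.3],
       [-0.2, -0.4],
       [-0.1, -0.3],
       [-0.2, -0.2],
       [ 0.2,  0.4],
       [-0. , -0.5],
       [ 0.2,  0.9],
       [ 0.2,  0.5],
       [ 0.2, -0.1],
       [-0.4,  0.2]]))
[ 0.53355934 -0.16182434  3.34981436] [[-0.1 -0.8]
 [-0.3 -0.1]
 [ 0.5  0.1]
 [ 0.3  0.1]
 [-0.4  0.6]]
[ 0.43964759 -0.17775381  0.087     ] [ 0.46366655 -0.22769541  0.04      ] 0.055417274296293687 joint 0.24006268067554393
0.4742219107027934
ycart [ 0.71986945 -0.25464534  0.045     ]
bcart [0.70755741 0.26877366 0.06      ]
bottle [ 0.73996315 -0.00962794  0.09      ]
jar [0.5468808  0.42969333 0.085     ]
red [ 0.45941548 -0.40781144  0.05      ]
purple [ 0.2395619  -0.26887666  0.03      ]
```

```bash
cat >> h.py <<'E'
INS=np.array([0.5173,0.1500,3.2710]); DOCK=np.array([0.5336,-0.1618,3.3498])
PIV=wx(DOCK,[[.082,.05,.04]])[0][:2]
def down(a):
    x=np.array([0,0,-1.]);y=np.array([np.cos(a),np.sin(a),0]);return Ro.from_matrix(np.c_[x,y,np.cross(x,y)]).as_quat()
def arc(th,r=.056):
    b=DOCK[2]-np.pi/2+th; return PIV+r*np.array([np.cos(b),np.sin(b)]), b+np.pi/2
E
python3 - <<'E'
from h import *
for off in (0,np.pi):
  for th in (-.3,.2,.7,1.2):
    p,a=arc(th); q=arm.ik([*p,.128],down(a+off)); print(off,th,None if q is None else np.round(q,2))
  for nm,P in (("ins",INS),("dock",DOCK)):
    q=arm.ik([P[0],P[1],.11],down(P[2]+np.pi/2+off)); print(nm,off,None if q is None else np.round(q,2))
  for th in (2.1,1.5,1,.5,.35):
    p,a=arc(th); q=arm.ik([*p,.128],down(a+off)); print(off,th,None if q is None else np.round(q,2))
E
```

```text
0 -0.3 [ 0.02  0.69  0.43  2.04 -0.56  0.53 -2.37]
0 0.2 [ 0.13  0.65  0.31  2.1  -0.43  0.45 -1.96]
0 0.7 [ 0.27  0.62  0.17  2.13 -0.26  0.41 -1.59]
0 1.2 [ 0.38  0.62  0.09  2.13 -0.13  0.4  -1.15]
ins 0 [-0.35  0.72  0.04  1.93 -0.05  0.5  -1.72]
dock 0 [ 0.24  0.73  0.03  1.88 -0.03  0.53 -1.08]
0 2.1 [ 0.56  0.65 -0.06  2.03  0.09  0.47 -0.4 ]
0 1.5 [ 0.45  0.62  0.04  2.11 -0.06  0.41 -0.9 ]
0 1 [ 0.34  0.62  0.12  2.14 -0.18  0.4  -1.33]
0 0.5 [ 0.21  0.63  0.23  2.12 -0.33  0.42 -1.73]
0 0.35 [ 0.16  0.64  0.27  2.11 -0.39  0.44 -1.85]
3.141592653589793 -0.3 [ 0.46  0.66 -0.22  2.02  0.29  0.49 -0.07]
3.141592653589793 0.2 [ 0.54  0.64 -0.31  2.09  0.41  0.47  0.33]
3.141592653589793 0.7 [ 0.65  0.64 -0.39  2.12  0.53  0.47  0.76]
3.141592653589793 1.2 [ 0.76  0.66 -0.47  2.12  0.62  0.5   1.23]
ins 3.141592653589793 [ 0.05  0.79 -0.6   1.92  0.72  0.66  0.7 ]
dock 3.141592653589793 [ 0.62  0.81 -0.6   1.86  0.7   0.69  1.39]
3.141592653589793 2.1 [ 0.12  0.73  0.62  2.04 -0.76  0.6  -2.71]
3.141592653589793 1.5 [ 0.84  0.68 -0.55  2.09  0.69  0.55  1.5 ]
3.141592653589793 1 [ 0.72  0.65 -0.44  2.12  0.58  0.48  1.04]
3.141592653589793 0.5 [ 0.6   0.64 -0.36  2.11  0.48  0.46  0.58]
3.141592653589793 0.35 [ 0.57  0.64 -0.33  2.1   0.45  0.46  0.45]
```

Run:
```python
from h import *
arm.move_gripper(0.0)
p,a=arc(-.3)
t=arm.read_time()
arm.movep([*p,.22],down(a)); print(arm.read_time()-t)
arm.line_to([*p,.128],velocity=.15)
print(arm.read_ft_force(),arm.read_time())
ths=np.linspace(-.3,1.25,8)[1:]
for th in ths:
    p,a=arc(th); arm.line_to([*p,.128],velocity=.1,ori=down(a)); print(round(th,2),np.round(arm.read_ft_force(),1))
print(arm.read_time(),arm.read_tool_pos(),p)
cv2.imwrite("pics/top1.png",snapshot("top"));cv2.imwrite("pics/wr1.png",snapshot("wrist"))
im=cv2.imread("pics/top1.png")
cv2.imwrite("pics/dock1.png",cv2.resize(im[130:260,290:420],None,fx=4.5,fy=4.5,interpolation=cv2.INTER_CUBIC))
```

```text
2.1332999999999998
[-0.22307574 -0.14148422  0.00532863] 3.8167
-0.08 [-0.2  0.5 -0.2]
0.14 [0.  0.6 0.7]
0.36 [ 0.3 -0.5  1.3]
0.59 [-0.3 -0.3 -0.1]
0.81 [-0.  -0.5  0. ]
1.03 [-0.2  0.9 -0.5]
1.25 [-0.2 -0.3 -0.7]
6.4417 [ 0.40803288 -0.22112659  0.12794478] [ 0.40806083 -0.2213784 ]
```

View pics/dock1.png

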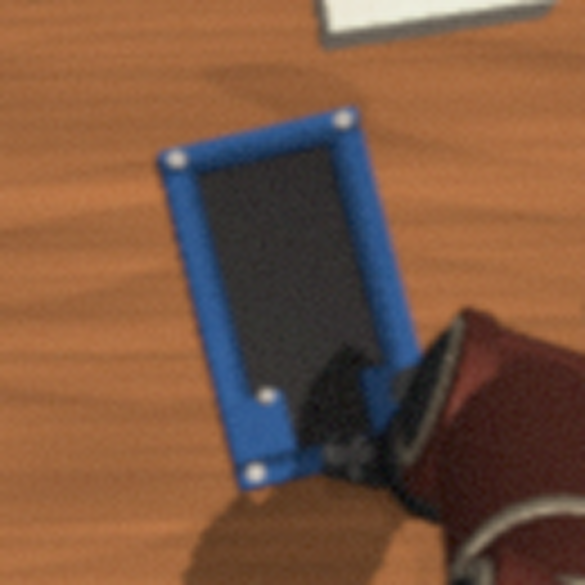

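View pics/wr1.png

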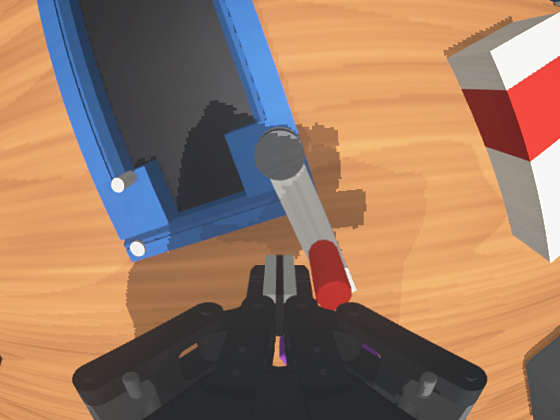

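The clamp is open: in the wrist view the arm points past the dock's end, with the red knob at (330,275) against the shut fingers. Next I'll grasp the insert.

Run:
```python
from h import *
p=arm.read_tool_pos()
arm.line_to([p[0]+.004,p[1]+.015,.135],velocity=.1)
arm.line_to([p[0]+.004,p[1]+.015,.22],velocity=.25)
arm.move_gripper(0.75,effort=40)
arm.movep([INS[0],INS[1],.22],down(INS[2]+np.pi/2))
print(arm.read_time())
print(arm.read_tool_pos().tolist() if hasattr(arm.read_tool_pos(),'tolist') else arm.read_tool_pos(), arm.read_eef_rot())
cv2.imwrite("pics/wr2.png",snapshot("wrist"))
```

```text
9.3667
[0.517573415501106, 0.1478345455356076, 0.21993044169769058] [-0.7056258  -0.04399761  0.70577074 -0.04521173]
```

View pics/wr2.png

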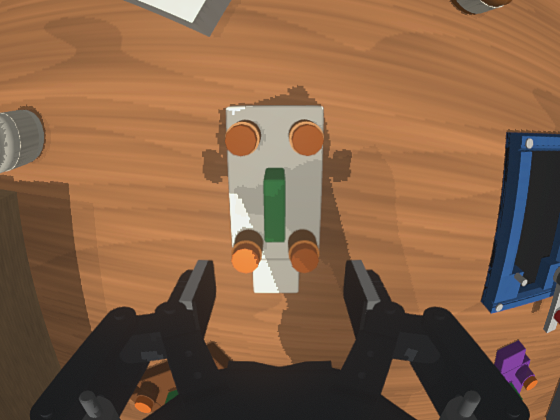

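Insert and gripper are aligned: the bar at (275,205) is parallel to the fingers and nearly central between them. Descending to grip.

Run:
```python
from h import *
arm.line_to([INS[0],INS[1],.106],velocity=.12)
arm.pause(.15)
print(arm.read_ft_force(),arm.read_tool_pos())
arm.move_gripper(0.0,effort=60)
print(arm.read_opening(),arm.read_ft_force(),arm.read_time())
arm.line_to([INS[0],INS[1],.18],velocity=.08)
arm.pause(.2)
print(arm.read_ft_force(),arm.read_tool_pos(),arm.read_eef_rot())
cv2.imwrite("pics/wr3.png",snapshot("wrist"));cv2.imwrite("pics/sd3.png",snapshot("side"));cv2.imwrite("pics/top3.png",snapshot("top"))
print(arm.read_time())
```

```text
[0.60904977 0.16427425 0.20775793] [0.51775047 0.15010723 0.10679122]
0.178826786823162 [-1.12574989  0.6755637   3.05604199] 11.1583
[ 0.19938277  0.43060552 -2.96029888] [0.51705952 0.1499214  0.17946614] [-0.70523316 -0.04563967  0.70601806 -0.0458444 ]
12.5833
```

View pics/wr3.png

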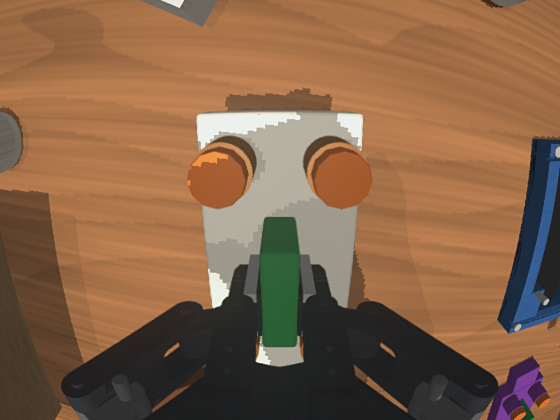

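View pics/sd3.png

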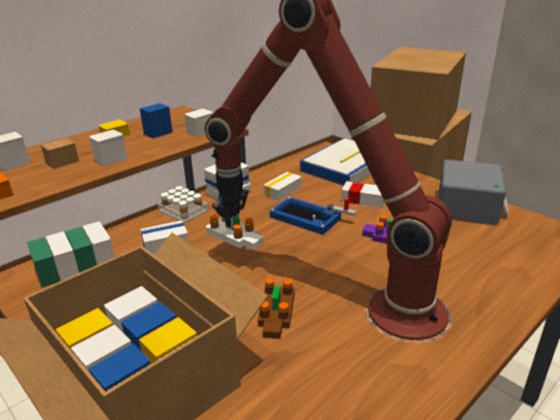

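View pics/top3.png

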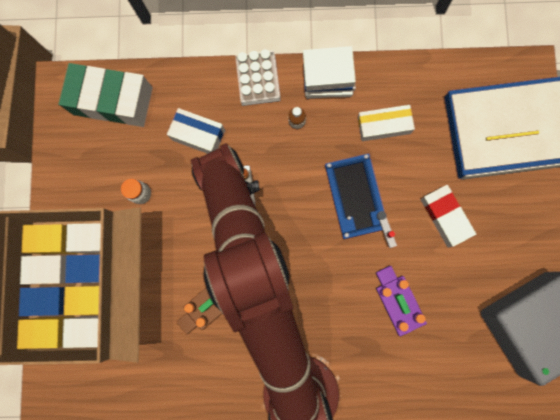

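Run:
```python
from h import *
im=cv2.imread("pics/wr3.png");cv2.imwrite("pics/wr3c.png",cv2.resize(im[100:230,180:380],None,fx=4,fy=4,interpolation=cv2.INTER_CUBIC))
im=cv2.imread("pics/top3.png");cv2.imwrite("pics/dock3.png",cv2.resize(im[145:255,315:405],None,fx=5,fy=5,interpolation=cv2.INTER_CUBIC))
```

```text
(no output)
```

View pics/wr3c.png

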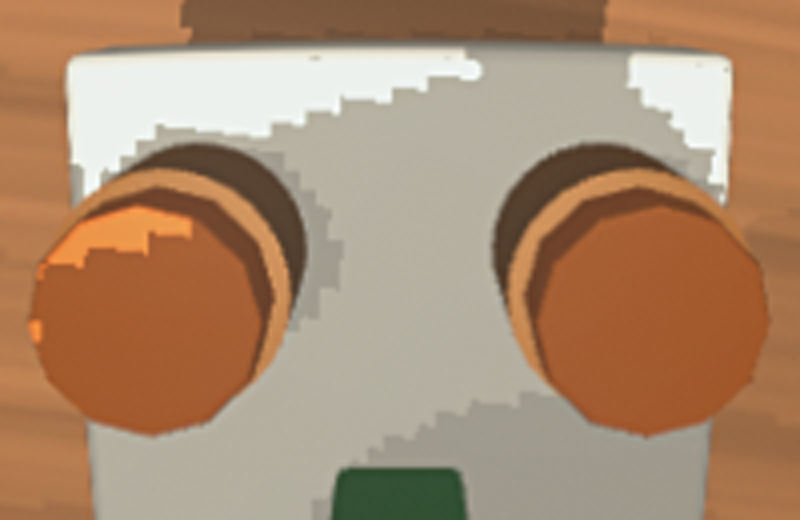

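View pics/dock3.png

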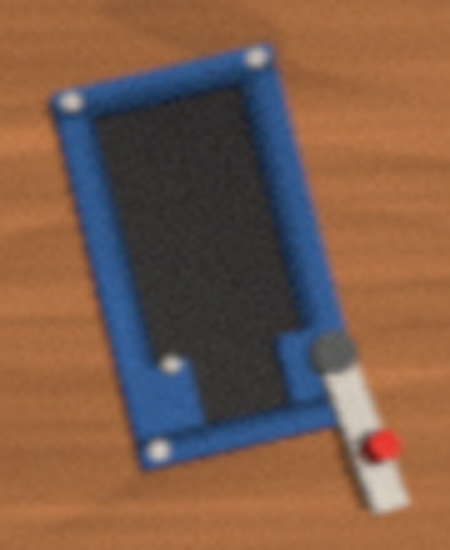

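Run:
```python
from h import *
c=camera_info("wrist");T=c["T_tool_cam"];Ti=np.linalg.inv(T)
def pw(P):
    q=np.c_[P,np.ones(len(P))]@Ti.T; r=np.hypot(q[:,0],q[:,1]); th=np.arctan2(r,q[:,2])
    return np.c_[c["cx"]+c["fx"]*th*q[:,0]/r, c["cy"]+c["fy"]*th*q[:,1]/r]
uv=(np.array([[148,321],[651,321],[68,53],[733,55]])+.5)/4-.5+[180,100]
L=np.array([[-52,-24,60],[-52,24,60],[-76,-40,24],[-76,40,24]])/1e3
def mod(p):
    dx,dy,dz,yaw,pit=p
    Q=L@Ro.from_euler('zyx',[yaw,pit,0]).as_matrix().T+[dx,dy,dz]
    return pw(np.c_[.106-Q[:,2],Q[:,1],Q[:,0]])
r=least_squares(lambda p:(mod(p)-uv).ravel(),[0,0,0,0,0.])
print(np.round(r.x,4),np.round(mod(r.x)-uv,1)); 
r=least_squares(lambda p:(mod([*p,0])-uv).ravel(),[0,0,0,0.]);print(np.round(r.x,4),np.round(mod([*r.x,0])-uv,1)); print(np.round(mod(np.zeros(5))-uv,1))
cv=lambda P,s,o:(np.array(P,float)+.5)/s-.5+np.array(o)
D=cv([[52,95],[272,43],[143,468],[333,352]],5,(315,145))
LD=np.array([[-94,-62,28],[-94,62,28],[118,-62,28],[82,50,47]])/1e3
d,e=fit("top",LD,D,[.6,-.1,3.1]);print(d,e)
k=ray("top",cv([[382,445]],5,(315,145))[0],.087); pv=wx(d,[[.082,.05,.04]])[0]
v=k-pv; print(k,np.hypot(*v[:2]), 'joint',(np.arctan2(v[1],v[0])-(d[2]-np.pi/2)+np.pi)%(2*np.pi)-np.pi)
```

```text
[-0.0012 -0.0002 -0.003  -0.0017  0.0073] [[ 0.2 -0.2]
 [-0.   0.1]
 [-0.2  0.1]
 [ 0.  -0. ]]
[-0.0009 -0.0002 -0.0023 -0.0017] [[ 0.  -0.4]
 [ 0.1 -0.1]
 [-0.3  0.3]
 [ 0.1  0.2]]
[[-0.6  3.7]
 [ 1.4  3.7]
 [-1.2  2.6]
 [ 1.3  2.3]]
[ 0.53377989 -0.16233728  3.34446634] [[-0.1 -0.4]
 [-0.1 -0. ]
 [-0.1  0.2]
 [ 0.3  0.2]]
[ 0.41048169 -0.24336659  0.087     ] 0.05528122230756992 joint 1.6527385989645884
```

```bash
sed -i 's/^INS=.*/INS=np.array([0.5173,0.1500,3.2710]); DOCK=np.array([0.5337,-0.1621,3.347])/' h.py
python3 - <<'E'
from h import *
q=down(DOCK[2]+np.pi/2)
arm.movep([DOCK[0],DOCK[1],.19],q)
print(arm.read_time())
arm.line_to([DOCK[0],DOCK[1],.155],velocity=.12,ori=q)
arm.pause(.3)
print(arm.read_ft_force(),arm.read_tool_pos(),arm.read_eef_rot(),q)
cv2.imwrite("pics/wr4.png",snapshot("wrist"));cv2.imwrite("pics/top4.png",snapshot("top"))
print(arm.read_time())
im=cv2.imread("pics/wr4.png");cv2.imwrite("pics/wr4c.png",cv2.resize(im[80:290,150:410],None,fx=3,fy=3,interpolation=cv2.INTER_CUBIC)[:600])
im=cv2.imread("pics/top4.png");cv2.imwrite("pics/top4c.png",cv2.resize(im[145:265,305:405],None,fx=5,fy=5,interpolation=cv2.INTER_CUBIC))
E
```

```text
13.775
[ 0.10705186 -0.38696294 -2.85424536] [ 0.5340801  -0.16216151  0.15572068] [ 0.70386394  0.07230899 -0.7028982   0.07267109] [ 0.70338076  0.07249486 -0.70338076  0.07249486]
14.6167
```

View pics/wr4c.png

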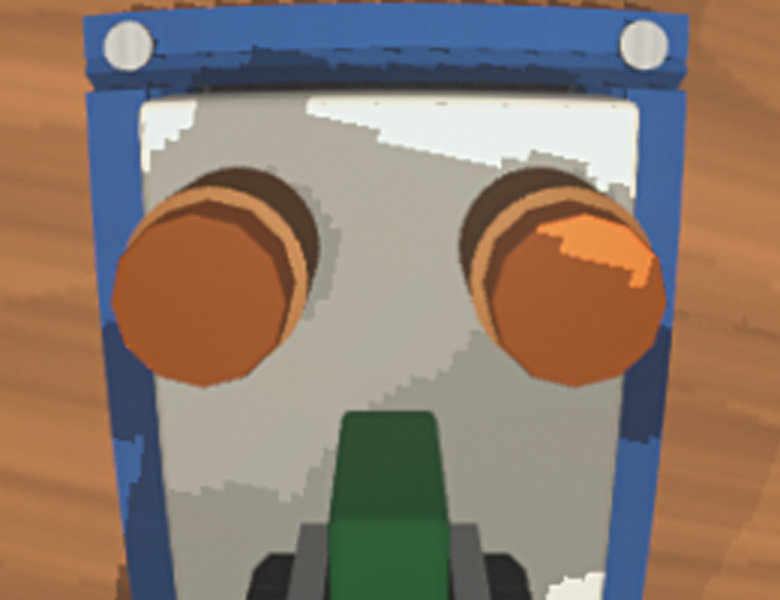

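View pics/top4c.png

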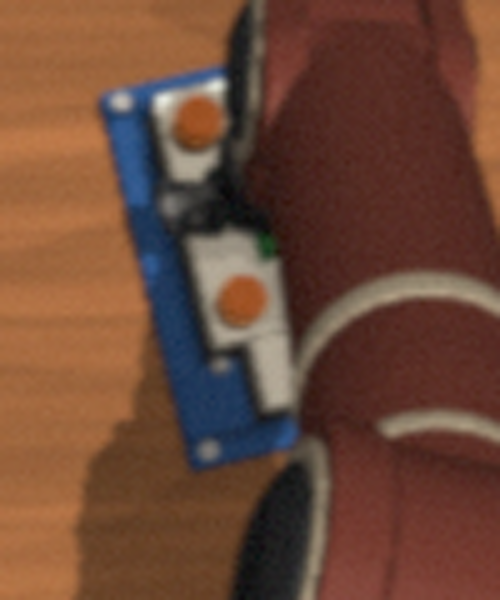

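Run:
```python
from h import *
c=camera_info("wrist");T=c["T_tool_cam"];Ti=np.linalg.inv(T)
def pw(P):
    q=np.c_[P,np.ones(len(P))]@Ti.T; r=np.hypot(q[:,0],q[:,1]); th=np.arctan2(r,q[:,2])
    return np.c_[c["cx"]+c["fx"]*th*q[:,0]/r, c["cy"]+c["fy"]*th*q[:,1]/r]
def run(L,uv,h,dz):
    L=np.array(L)/1e3; uv=(np.array(uv)+.5)/3-.5+[150,80]
    def mod(p):
        Q=L@Ro.from_euler('z',p[2]).as_matrix().T+[p[0],p[1],dz]
        return pw(np.c_[h-Q[:,2],Q[:,1],Q[:,0]])
    r=least_squares(lambda p:(mod(p)-uv).ravel(),[0,0,0.]); return np.round(r.x,4),np.round(mod(r.x)-uv,1).tolist()
for dz in (-.0025,0):
    print(run([[-52,-24,60],[-52,24,60],[-76,-40,24],[-76,40,24]],[[199,298],[580,298],[140,98],[638,97]],.106,dz))
    print(run([[-94,-62,28],[-94,62,28]],[[84,16],[689,14]],.1557,dz))
```

```text
(array([-0.0013, -0.0001,  0.0021]), [[0.6, -0.3], [-0.6, -0.5], [-0.2, 0.4], [0.3, 0.5]])
(array([ 0.    , -0.0005,  0.0034]), [[1.2, -0.0], [-1.2, -0.0]])
(array([-0.0017, -0.0001,  0.0021]), [[-0.7, 0.3], [0.6, 0.1], [-1.5, -0.2], [1.6, -0.1]])
(array([ 0.0001, -0.0005,  0.0034]), [[-0.0, 0.0], [0.0, 0.0]])
```

Run:
```python
from h import *
q=down(DOCK[2]+np.pi/2)
t=wx(DOCK,[[.0012,-.0004,0]])[0][:2]
arm.line_to([*t,.140],velocity=.06,ori=q); arm.pause(.1)
f0=arm.read_ft_force()
for z in [.135,.132,.129,.126,.123,.120,.118,.116,.1145,.1135]:
    arm.line_to([*t,z],velocity=.04); f=np.array(arm.read_ft_force())-f0
    print(z,np.round(arm.read_tool_pos(),4),np.round(f,1))
    if f[2]>8 or np.hypot(f[0],f[1])>8: break
cv2.imwrite("pics/wr5.png",snapshot("wrist"));cv2.imwrite("pics/sd5.png",snapshot("side"))
print(arm.read_time())
```

```text
0.135 [ 0.5322 -0.1619  0.1347] [1.  0.4 0.7]
0.132 [ 0.5323 -0.1619  0.1318] [ 1.5  0.2 -0.2]
0.129 [ 0.5323 -0.1619  0.1288] [ 0.4 -0.1  0.4]
0.126 [ 0.5323 -0.1619  0.1258] [ 0.9  0.2 -0.1]
0.123 [ 0.5323 -0.1619  0.1228] [ 1.5 -0.2  0.4]
0.12 [ 0.5323 -0.1619  0.1197] [ 1.8 -0.3  0.2]
0.118 [ 0.5323 -0.1619  0.1178] [ 1.6 -0.2 -0.4]
0.116 [ 0.5323 -0.162   0.1159] [ 0.7 -1.   0.6]
0.1145 [ 0.5324 -0.1619  0.1144] [ 1.9 -1.4  0.5]
0.1135 [ 0.5324 -0.162   0.1143] [-1.2  0.3  9.2]
17.7417
```

View pics/wr5.png

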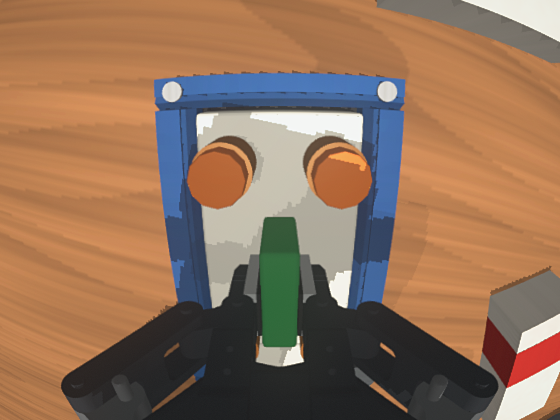

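Floor contact came at TCP z 0.1143, where 0.114 was expected, with no jamming on the way. So it's seated; releasing, lifting and checking.

Run:
```python
from h import *
p=arm.read_tool_pos()
arm.line_to([p[0],p[1],.1144],velocity=.02)
arm.move_gripper(0.6)
print(arm.read_opening(),arm.read_ft_force())
arm.line_to([p[0],p[1],.23],velocity=.15)
arm.move_gripper(0.0)
p,a=arc(2.25)
arm.movep([*p,.23],down(a))
cv2.imwrite("pics/top6.png",snapshot("top"));cv2.imwrite("pics/wr6.png",snapshot("wrist"));cv2.imwrite("pics/sd6.png",snapshot("side"))
print(arm.read_time(),p,arm.read_tool_pos())
im=cv2.imread("pics/top6.png");cv2.imwrite("pics/top6c.png",cv2.resize(im[145:265,305:405],None,fx=5,fy=5,interpolation=cv2.INTER_CUBIC))
im=cv2.imread("pics/sd6.png");cv2.imwrite("pics/sd6c.png",cv2.resize(im[170:260,240:380],None,fx=5,fy=5,interpolation=cv2.INTER_CUBIC))
```

```text
0.6000180046758289 [-0.20274675  1.04648486 -0.12919437]
20.8083 [ 0.42814104 -0.27109955] [ 0.42954136 -0.26969549  0.23017983]
```

View pics/top6c.png

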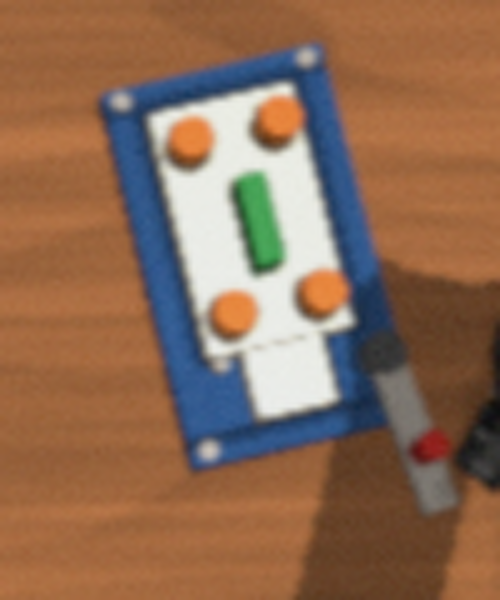

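View pics/wr6.png

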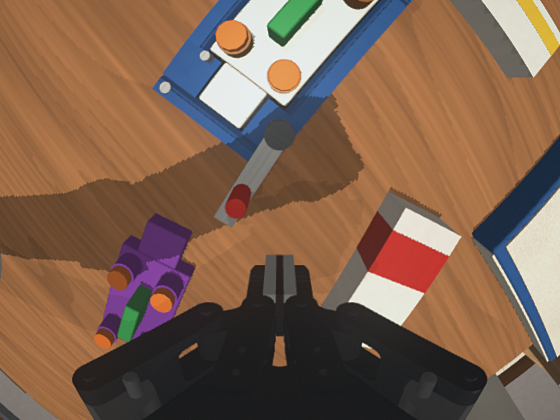

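View pics/sd6c.png

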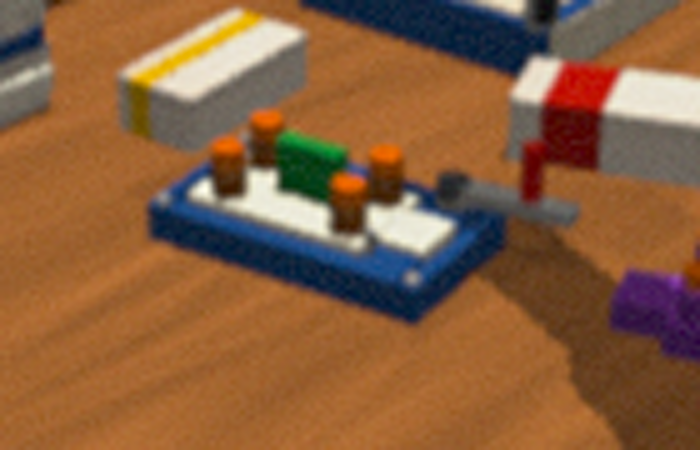

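The insert is flat and square in the pocket in all three views. Now swinging the clamp shut, pushing from outside the knob.

Run:
```python
from h import *
p,a=arc(2.25)
arm.line_to([*p,.128],velocity=.12,ori=down(a))
arm.pause(.1);f0=np.array(arm.read_ft_force());print(f0)
for th in list(np.linspace(2.25,.56,9)[1:])+list(np.arange(.53,.27,-.03)):
    p,a=arc(th); arm.line_to([*p,.128],velocity=.08 if th>.56 else .03,ori=down(a))
    f=np.array(arm.read_ft_force())-f0; ft=f[0]*np.cos(a)+f[1]*np.sin(a)
    print(round(th,2),np.round(f,1),'tan',round(ft,1))
    if ft>4 and th<.56: break
cv2.imwrite("pics/wr7.png",snapshot("wrist"))
print(arm.read_time(),arm.read_tool_pos())
```

```text
[0.06324417 0.05683341 0.77202408]
2.04 [ 0.4  0.2 -0.6] tan 0.1
1.83 [ 0.3 -0.5 -1.1] tan 0.6
1.62 [-0.7 -0.2 -1.1] tan -0.0
1.4 [-1.1 -0.5  0.5] tan 0.4
1.19 [-0.3  0.  -0.3] tan 0.0
0.98 [-0.7 -0.2 -0.8] tan 0.5
0.77 [-1.5  0.6 -1.3] tan 0.3
0.56 [ 0.5  0.4 -0.3] tan -0.6
0.53 [-0.4  0.5 -0.4] tan -0.1
0.5 [ 0.1 -0.2 -1. ] tan 0.1
0.47 [ 0.3 -1.4 -0.1] tan 0.7
0.44 [-0.2 -0.8 -0.7] tan 0.6
0.41 [-0.2  0.3 -1. ] tan -0.1
0.38 [-2.2 -1.7  0.1] tan 2.8
0.35 [-4.1 -2.6  2.4] tan 4.8
26.7583 [ 0.43244193 -0.18068887  0.127928  ]
```

View pics/wr7.png

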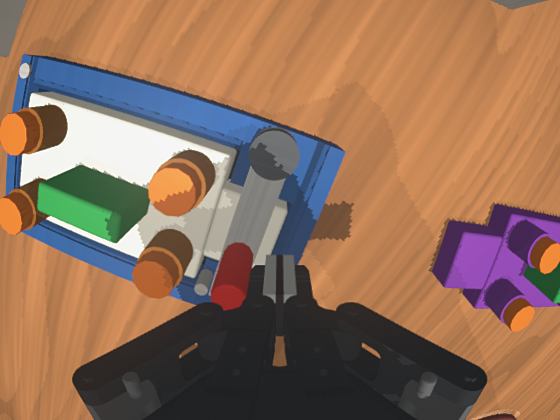

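Resistance builds from an offset angle of 0.38, where the stop was expected at about 0.40. In the picture the arm lies across the tongue. I'll back off, lift and verify.

Run:
```python
from h import *
p,a=arc(.6); arm.line_to([*p,.128],velocity=.06)
arm.line_to([*p,.25],velocity=.2)
arm.movep([.45,-.45,.30],down(a))
arm.pause(.3)
cv2.imwrite("pics/top8.png",snapshot("top"));cv2.imwrite("pics/sd8.png",snapshot("side"))
print(arm.read_time(),arm.read_ft_force())
im=cv2.imread("pics/top8.png");cv2.imwrite("pics/top8c.png",cv2.resize(im[145:245,305:405],None,fx=6,fy=6,interpolation=cv2.INTER_CUBIC))
```

```text
29.3417 [ 0.05016939 -0.05173866 -0.28649274]
```

View pics/top8c.png

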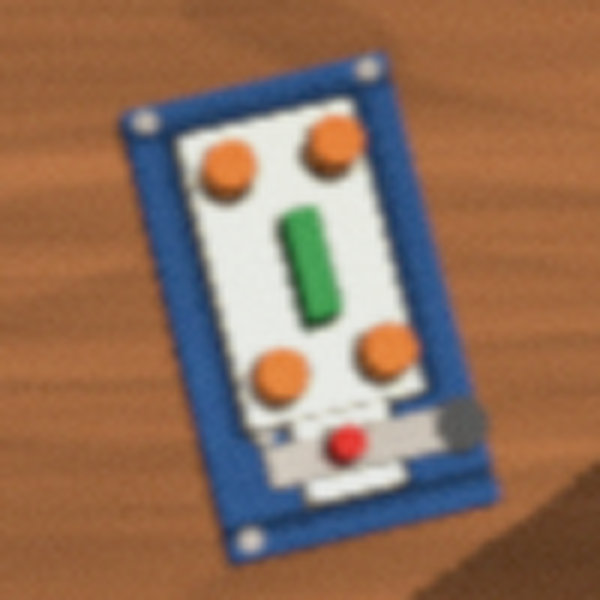

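View pics/sd8.png

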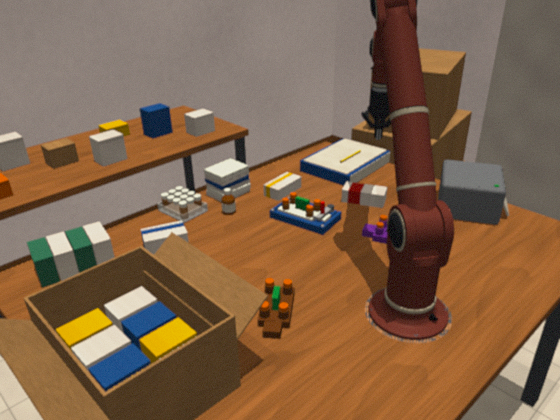

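Run:
```python
from h import *
cv=lambda P:(np.array(P,float)+.5)/6-.5+np.array((305,145))
d,e=fit("top",np.array([[-94,-62,28],[-94,62,28],[118,62,28],[118,-62,28]])/1e3,cv([[120,115],[385,52],[499,498],[230,565]]),DOCK);print(d,e.tolist())
i,e=fit("top",np.array([[-52,-24,68],[-52,24,68],[44,-24,68],[44,24,68],[-76,-40,32],[-76,40,32],[62,40,32],[62,-40,32]])/1e3,cv([[228,168],[334,143],[279,375],[387,351],[178,135],[352,97],[427,390],[247,432]]),DOCK);print(i,e.tolist())
w=i[:2]-d[:2];print('rel',np.array([[np.cos(d[2]),np.sin(d[2])],[-np.sin(d[2]),np.cos(d[2])]])@w,i[2]-d[2])
k=ray("top",cv([[347,443]])[0],.087);pv=ray("top",cv([[461,424]])[0],.047)
for P in (pv[:2],wx(d,[[.082,.05,0]])[0][:2]):
    v=k[:2]-P;print(np.hypot(*v),(np.arctan2(v[1],v[0])-(d[2]-np.pi/2)+np.pi)%(2*np.pi)-np.pi)
# arm tip centreline
t=ray("top",cv([[271,468]])[0],.045);v=t-pv;print(np.hypot(*v[:2]),(np.arctan2(v[1],v[0])-(d[2]-np.pi/2)+np.pi)%(2*np.pi)-np.pi)
```

```text
[ 0.53339806 -0.16163846  3.348074  ] [[-0.1, -0.3], [-0.3, -0.0], [0.2, 0.5], [0.1, -0.2]]
[ 0.5327819  -0.16149509  3.3404373 ] [[0.4, -0.6], [0.3, -0.4], [0.4, -0.2], [0.2, -0.2], [-0.1, 0.6], [-0.6, 0.5], [-0.9, 0.5], [0.1, -0.0]]
rel [ 0.00057369 -0.00026665] -0.007636703086548291
0.05701264625047343 0.005577424949831933
0.05684870044053264 0.004611986205968588
0.08632114003406079 -0.0034873374326682693
```

The measured clamp angle is about 0.00 to 0.01 rad. The insert is within 0.6 mm and 0.008 rad of home. Handing in.

Run:
```python
from station import ticket
print(ticket.finish_job())
```

```text
the job is handed in; nothing more can be done
None
```

The vial insert is seated in the dock with its tongue in the narrow end, the hold-down arm is back across it at its stop, and the job is handed in at about 29 s. The hand-in gave no verdict.

I pushed the arm open to about 1.65 rad, then lifted the insert by its green bar. Before lowering, a wrist-camera check showed it about 1.3 mm off, so I corrected that. It met the pocket floor at TCP height 0.1143 m, where 0.114 m was expected. I then released it, pushed the arm shut from outside the knob and backed off.

- **Insert:** the last top picture puts it 0.6 mm and 0.3 mm from the pocket centre and 0.008 rad from square. It looked flat in all three views after release.
- **Hold-down arm:** it measured about 0.00 to 0.01 rad, and the push met rising resistance (4.8 N) about where the stop was expected.
- **Robot:** it stands clear of everything, with the wrist force near zero.
- **Bystanders:** they look unmoved in the side picture; I did not re-measure their positions.

No check failed. The only disagreement was a wrist-camera height reading about 2.5 mm off nominal, about what the 2 mm calibration allows, and the floor contact didn't bear it out.

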